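Seat the V-block in the alignment fixture and hold the lens barrel down in it

TASK

Set up the lens barrel for its alignment check: put the loose V-block into the rectangular pocket of the alignment fixture so that it sits flat and fully home on the pocket floor, and let go of it. Then lay the lens barrel in the V with its glass window facing the collimator, resting on both white strips with its two octagonal caps outside the V, and finish while still holding it: keep fingers on it and keep pressing it down onto both strips with firm, steady hand pressure, not hard. Leave the torch and the white vent filter where they are.

Things in the scene. Friction and masses are not known exactly. Their poses are not given: they have to be found in the camera images.
- fixture: alignment fixture, fixed to the bench: aluminium base plate 20 mm high (x -73 to 128, y -53.5 to 53.5 mm) with a rectangular pocket 107 mm (x) by 67 mm (y), 10 mm deep, mouth bevelled 3.5 mm all round; a black collimator tube stands on its far end. Origin on the bench under the pocket's middle; z up; x along the pocket's long side, + towards the collimator
- pocket_floor (a point): centre of the pocket floor, 10 mm above the bench, axes as the fixture
- collimator_front (a point): centre of the collimator's round front glass, 87 mm along x from the fixture's origin and 72 mm above the bench; behind it the tube, post and lamp housing reach to x = 155 mm and up to 100 mm above the bench; axes as the fixture
- v_block: loose V-block of nearly black metal, 0.55 kg, upright on the bench. Foot plate 104 (x) by 64 (y) by 12 mm: 1.5 mm play on each side in the pocket, either way round. Two V saddles on it at x 32 to 50 and -50 to -32 mm, 52 mm wide, 56 mm high, a narrow waist between them. The V is a right angle open to the top. Origin: centre of the underside; x along the V, z up
- v_grip (a point): middle of the V-block's waist, 35 mm above its underside: 26 mm wide in y, from the foot (12 mm) up to 40 mm above the underside, 64 mm free between the saddles. Grip here from above, fingers closing along y, tips clear of the foot; axes as the V-block
- v_axis (a point): point on the V-block 62 mm above the centre of its underside, where the middle of the barrel's axis lies when it rests in the V (72 mm above the bench with the block home); axes as the V-block. The fingers may stay round the tube there: 64 mm are free between the saddles, and the waist ends 4 mm below the tube
- strip_a: slippery white plastic wear strips on the +y flank of both saddles of the V-block, sloping 45 degrees; origin and axes as the V-block. The barrel's weight alone puts about 2.5 N on it, a firm hand pressing down with 15 N about 13 N
- strip_b: the same strips on the -y flank; origin and axes as the V-block
- barrel: grey lens barrel, 0.35 kg, lying level on cap flats. Round tube 36 mm in diameter, x -57 to 57 mm, an octagonal cap 48 mm across flats and 12 mm thick on each end; glass window at the +x end (to 73 mm), metal connector stub at the -x end (to -85 mm). Origin: middle of the tube on its axis, 24 mm above the bench at the start; x along the axis to the window. Grip it round the middle from above
- barrel_window (a point): centre of the barrel's glass window, 73.5 mm from the barrel's origin along +x
- torch: small dark torch standing upright behind the work to the right, 35 mm in diameter, 96 mm high; origin at the centre of its underside; leave it alone
- vent_filter: white disc filter with a short stub, 60 mm in diameter, 25 mm high, lying behind the work to the left; origin at the centre of its underside; leave it alone
Mind the look-alikes: they are no part of the job. What is shaped like the v_block but orange or pink is not meant.

How it is judged:
On the way:
1. the V-block sits flat and fully home in the fixture's pocket, let go (distance between v_block and pocket_floor below 0.006 m and z of v_block in the frame of pocket_floor below 0.002 m and angle between v_block's own z axis and vertical below 0.03 rad and angle between the x axis of v_block and the x axis of fixture, either way round below 0.06 rad and contact force between the fingers and v_block below 0.1 N), for 0.2 s.
At the end, for the whole second after the job is handed in: V-block flat in the pocket (within 2 mm of its floor). Barrel in the V, window to the collimator, middle within 9 mm of the V's, at most 2.5 mm above its resting height, parallel within 0.03 rad. Fingers on it press so that each strip carries over 5 N, at rest (distance between v_block and pocket_floor below 0.006 m and z of v_block in the frame of pocket_floor below 0.002 m and angle between v_block's own z axis and vertical below 0.03 rad and angle between the x axis of v_block and the x axis of fixture, either way round below 0.06 rad and distance between barrel and v_axis below 0.009 m and z of barrel in the frame of v_axis below 0.0025 m and angle between the x axis of barrel and the x axis of v_block, either way round below 0.03 rad and x of barrel_window in the frame of pocket_floor above 0.05 m and contact force between barrel and strip_a above 5 N and contact force between barrel and strip_b above 5 N and contact force between the fingers and barrel above 3 N and linear speed of barrel below 0.01 m/s); the arm keeps its last pose, push and grip.
It fails at once if the barrel is pressed hard onto a strip (over 50 N) (contact force between barrel and strip_a above 50 N or contact force between barrel and strip_b above 50 N).
It fails at once if the torch or the vent filter is shifted by more than 20 mm (distance of any of torch, vent_filter from where it was at the start of the episode above 0.02 m).
It also fails if it takes over 64 s, if anything falls off the work surface, if the arm or the gripper's body presses on something with over 40 N, if the wrist force passes 120 N, or if a joint passes its speed limit or range.

ROBOT

A 6-joint arm with a two-finger parallel gripper is mounted at the origin on a cart in front of the work surface, level with it; the furniture and walls round the work are solid. World frame = base frame: x ahead of the robot, y to its left, z up, the work surface at z = 0. Lengths are in m, angles in rad, forces in N, time in s.
With the tool pointing down it reaches from about 0.3 to 0.775 m from the base axis. Payload 14.6 kg.
Tool frame: the origin (TCP) lies on the centre line of the jaws, within the pads' length; the fingertips stand 17 mm ahead of it and the grasp point (between the pads) lies 2 mm behind it; z points along the fingers, y is the line along which they close (so a half turn about z gives the same grasp; the last joint's range is limited). The gripper opens to 94 mm and grips with 3 to 60 N. Pads are 16 mm wide; open, the fingers measure 119 mm over their backs; the gripper's body (75 mm by 177 mm) begins 78 mm behind the grasp point.
Start: joints at [1.063, 0.3, 1.521, -0, 1.321, -0.067], TCP at [0.235, 0.497, 0.222] pointing down, gripper open.
Joint ranges: [-3.03, 3.03], [-0.79, 2.21], [0.23, 2.52], [-1.04, 4.18], [0, 3.07], [-2.55, 2.55]. Speed limits (rad/s): [2.22, 2.22, 2.57, 3.14, 3.14, 3.14].

INTERFACE

Orientations are given as a unit quaternion [w, x, y, z].
In Python, from plant import movep, move_straight, goto_joints, set_gripper, wait, solve_ik, observe, camera, PlanningError, sign_off gives the robot as it stands. Calls block until the motion is done:
- movep(position, orientation): joint-space move of the TCP to a pose.
- move_straight(position, max_speed=0.15, attitude=None): straight line of the TCP; attitude=None keeps the orientation; max_speed is the mean speed in m/s.
- goto_joints(angles): joint-space move.
- set_gripper(opening, newtons=None): opening from 0.0 (shut) to 1.0 (fully open); newtons is the grip in N (None keeps the last); returns when the fingers have stopped.
- wait(seconds).
- solve_ik(position, orientation): joint angles nearest the present ones, or None.
- observe(): the state.
- camera(name): name is "scene" or "top" or "wrist"; returns a dict with "image" (480x640x3 uint8, red, green, blue), "vertical_fov" (degrees; the focal length in pixels is half the picture's height over the tangent of half this angle, whatever the lens; pixels are square), "cx", "cy" (the principal point, pixels), "rvec" (rotation vector, rad) and "tvec" (3), from world to camera coordinates, as OpenCV has them; the wrist camera has in their place "hand_eye" (4x4, takes a point from camera to tool coordinates, whose origin is the TCP and whose axes are the flange's). Camera axes: x right, y down, z forward; pixel columns grow to the right and rows downward; lengths in m; the calibration is good to about 2 mm. A picture is of the moment at which its call begins: read the wrist's pose just before it. There is no depth.
A pose or a line that the arm cannot do raises PlanningError and nothing moves.
- sign_off(): hands the job in; it is judged then, once.
The state is a dict: "t": time; "joint_positions": joint angles; "joint_velocities": joint speeds; "tau": joint torques, N m; "tool_pos": TCP position; "eef_rot": TCP orientation; "force": force on the tool from outside, world axes, zero at the start; "wrist_torque": the same for the moment, N m; "grip_width": opening from 0.0 (shut) to 1.0 (fully open); "grip_force": force on a finger pad.
Only numpy, scipy, OpenCV 4.12 (cv2) and the standard library are available. Lean on these libraries where they do the work, as an engineer would, in place of code of your own. Each camera call takes 0.05 s, during which the arm holds its last target. There are 200 camera calls.

## Working session

There is one attempt and no reset: what is moved stays moved. The work goes in short steps, each a Python script; the robot and the scene stay as the last script left them, time stands still between calls to the robot, and variables do not carry over. Pictures are saved under pics/ and viewed, at most 10 in all, crops included, and the job is handed in when it is done.

```bash
ls; mkdir -p pics; cat > h.py <<'E'
import numpy as np, cv2, pickle
from plant import *
def grab(n):
    o=observe(); c=camera(n); c['obs']=o
    return c
def K(c):
    f=240/np.tan(np.radians(c['vertical_fov'])/2); return np.array([[f,0,c['cx']],[0,f,c['cy']],[0,0,1]])
def ray(c,uv):
    uv=np.atleast_2d(uv).astype(float)
    d=np.c_[uv,np.ones(len(uv))]@np.linalg.inv(K(c)).T
    if 'hand_eye' in c:
        w,x,y,z=c['obs']['eef_rot']
        from scipy.spatial.transform import Rotation as R
        T=np.eye(4);T[:3,:3]=R.from_quat([x,y,z,w]).as_matrix();T[:3,3]=c['obs']['tool_pos']
        T=T@np.array(c['hand_eye']); return T[:3,3],d@T[:3,:3].T
    Rm=cv2.Rodrigues(np.array(c['rvec'],float))[0]; t=np.array(c['tvec'],float).ravel()
    return -Rm.T@t, d@Rm
def onz(c,uv,z):
    o,d=ray(c,uv); return o+d*((z-o[2])/d[:,2])[:,None]
def save(c,n): cv2.imwrite(f'pics/{n}.png',c['image'][:,:,::-1])
E
python3 - <<'E'
from h import *
for n in ['top','scene']:
    c=grab(n); save(c,n+'0'); pickle.dump(c,open(n+'0.pkl','wb')); print(n,c['vertical_fov'],c['cx'],c['cy'],ray(c,[[320,240]]))
print(observe())
E
```

```text
pics
top 51.68658407780419 322.50816157192077 241.96490459161683 (array([ 0.49662437, -0.01296064,  1.07696286]), array([[ 0.07209808,  0.01138739, -0.99735327]]))
scene 53.64750143214116 320.8491444257484 239.92580491236828 (array([ 0.3407631 , -0.53356725,  0.77558015]), array([[ 0.2526297 ,  0.60674987, -0.75368166]]))
{'t': 0.1, 'joint_positions': array([ 1.06342594e+00,  3.00400265e-01,  1.52147389e+00,  1.60224141e-06,
        1.32074501e+00, -6.65758956e-02]), 'joint_velocities': array([ 0.00155403,  0.00040316, -0.00178723,  0.00088372,  0.00178687,
       -0.00040602]), 'tau': array([-1.03635586e-03, -5.32646120e+01, -3.53280616e+01,  7.08185602e-02,
        2.34818982e-02, -7.07554045e-05]), 'tool_pos': array([0.23454921, 0.4972463 , 0.22197053]), 'eef_rot': array([-1.46022282e-04,  2.18617440e-01,  9.75810510e-01, -4.92048683e-04]), 'force': array([-0.45280575,  0.37332584, -0.7677994 ]), 'wrist_torque': array([-0.02441162, -0.00202521,  0.03256174]), 'grip_force': 0.0, 'grip_width': 1.002676973979077}
```

View pics/top0.png

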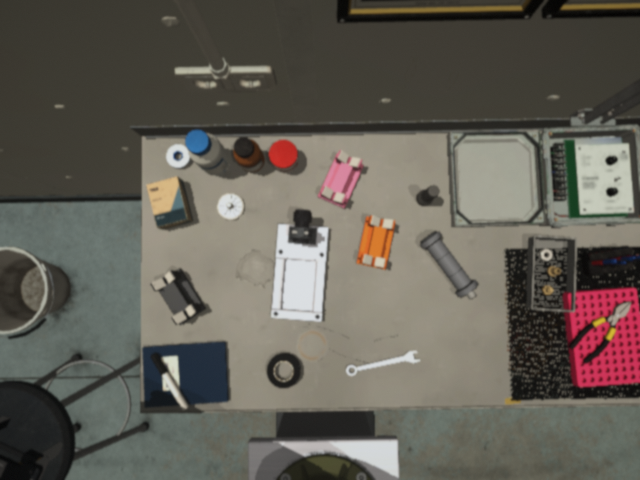

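View pics/scene0.png

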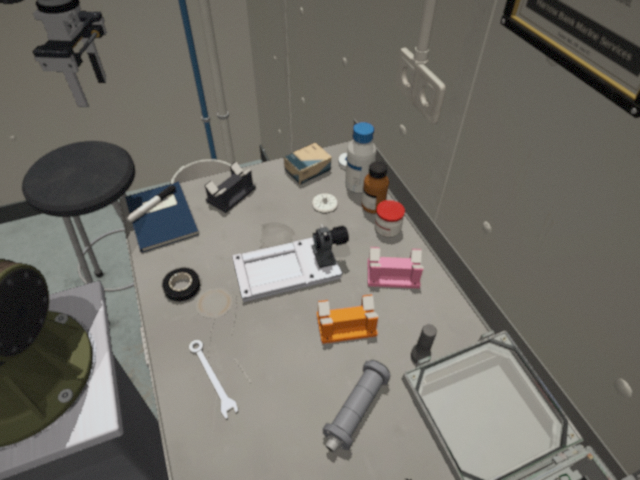

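The top view shows three V-shaped blocks: nearly black at (178,297), orange at (377,242) and pink at (342,180). The black one fits the description. The fixture is at (300,275) with the collimator at its far end. The barrel is at (449,265), with what looks like the stub at the lower-right end (473,295). The torch is at (428,195) and the filter at (230,206). I'll confirm in an enlarged crop and take rough measurements.

```bash
python3 - <<'E'
from h import *
t=pickle.load(open('top0.pkl','rb')); s=pickle.load(open('scene0.pkl','rb'))
a=[cv2.resize(im[y:y+100,x:x+130],(390,300),interpolation=cv2.INTER_CUBIC) for im,x,y in [(t['image'],115,247),(t['image'],385,215),(t['image'],235,225),(s['image'],180,140)]]
m=np.vstack([np.hstack(a[:2]),np.hstack(a[2:])]); cv2.imwrite('pics/crops.png',m[:,:,::-1])
im=t['image'].astype(int); hsv=cv2.cvtColor(t['image'],cv2.COLOR_RGB2HSV)
# fixture plate bright
def blob(mask,x0,y0,x1,y1):
    mm=np.zeros(mask.shape,np.uint8); mm[y0:y1,x0:x1]=mask[y0:y1,x0:x1]
    cs,_=cv2.findContours(mm,cv2.RETR_EXTERNAL,cv2.CHAIN_APPROX_NONE); return sorted(cs,key=cv2.contourArea)[::-1]
v=hsv[...,2]
print('bench v',v[350,250],v[240,300],'fix',v[310,300],'barrel',im[262,449],'vblk',im[297,178])
c=blob((v>175),255,200,345,335)[0]; r=cv2.minAreaRect(c); print('fix',r); b=cv2.boxPoints(r); print(onz(t,b,.02)); 
c=blob((hsv[...,2]<70),140,260,215,335)[0]; r=cv2.minAreaRect(c); print('vb',r,onz(t,[r[0]],.03))
for c in blob((v>150),140,260,215,335)[:6]: 
    q=cv2.minAreaRect(c); print(' strip',cv2.contourArea(c),q,onz(t,[q[0]],.052))
E
```

```text
bench v 150 43 fix 193 barrel [125 124 122] vblk [81 80 76]
fix ((299.0710144042969, 272.3486022949219), (50.23344421386719, 94.63236236572266), 4.267893314361572)
[[ 0.41018232  0.10695519  0.02      ]
 [ 0.61071156  0.08950466  0.02      ]
 [ 0.60056246 -0.01776932  0.02      ]
 [ 0.40041882  0.00102304  0.02      ]]
vb ((189.2941436767578, 293.67645263671875), (52.3876953125, 25.951311111450195), 75.96376037597656) [[0.46424356 0.27647975 0.03      ]]
 strip 413.5 ((157.5, 271.0), (22.0, 31.0), 90.0) [[0.51287676 0.33632989 0.052     ]]
 strip 169.5 ((206.0, 304.5), (37.0, 16.0), 90.0) [[0.4420994  0.23593771 0.052     ]]
 strip 75.0 ((157.60000610351562, 282.7000427246094), (9.838699340820312, 10.28591251373291), 63.43495178222656) [[0.48872202 0.33602807 0.052     ]]
 strip 64.5 ((178.90000915527344, 317.3000183105469), (7.602630138397217, 10.28591251373291), 63.43495178222656) [[0.41695714 0.2918383  0.052     ]]
 strip 47.5 ((189.80001831054688, 310.10003662109375), (8.9442720413208, 6.708203315734863), 63.43495178222656) [[0.43125466 0.26936988 0.052     ]]
 strip 8.5 ((143.05001831054688, 298.3500061035156), (2.8460497856140137, 9.486830711364746), 18.43494987487793) [[0.45709255 0.36599358 0.052     ]]
```

View pics/crops.png

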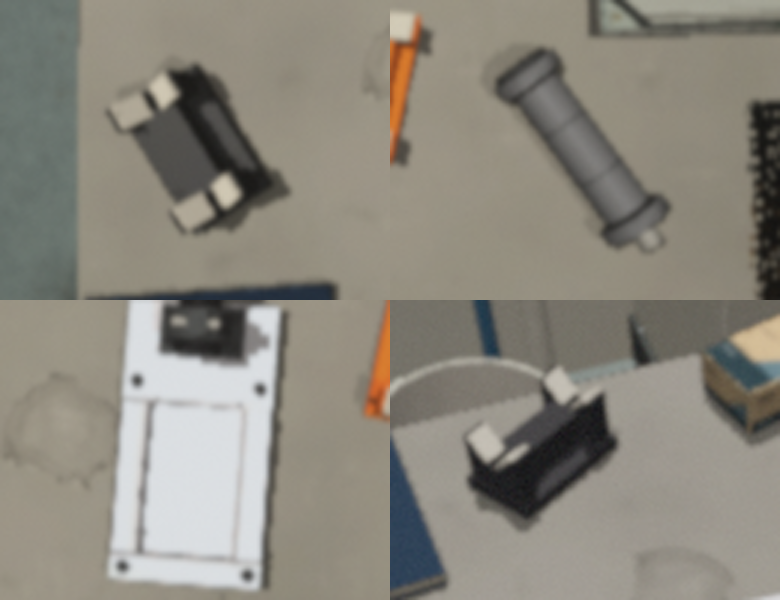

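The crop confirms the block at top (178,297) is nearly black with white strips. The barrel's stub is at its lower-right end, so the window faces up and left. The plate measures 201 x 107.5 mm, which matches. Next: wrist-camera views over the block, the fixture and the barrel.

```bash
cat >> h.py <<'E'
def q(psi): return [0,np.cos(psi/2),np.sin(psi/2),0]
E
python3 - <<'E'
from h import *
t=pickle.load(open('top0.pkl','rb'))
p=onz(t,[[158.3,283.7],[169.3,277],[180,317.7],[190.3,310.3]],.045); print(p)
A=p[:2].mean(0);B=p[2:].mean(0); print('vb',p.mean(0),np.arctan2(*(A-B)[1::-1]),np.linalg.norm(A-B))
e=onz(t,[[432,240],[466,287]],.024); print('barrel',e.mean(0),np.arctan2(*(e[0]-e[1])[1::-1]),np.linalg.norm(e[0]-e[1]))
by=np.arctan2(*(e[0]-e[1])[1::-1]); vy=np.arctan2(*(A-B)[1::-1])
for i,(xy,psi) in enumerate([(p.mean(0)[:2],vy+np.pi),((.478,.047),np.pi-.09),(e.mean(0)[:2],by+np.pi)]):
    P=[*xy,.26]; j=solve_ik(P,q(psi)); print(j)
    movep(P,q(psi)); wait(.2); c=grab('wrist'); save(c,f'w{i}'); pickle.dump(c,open(f'w{i}.pkl','wb'))
    print(c['obs']['t'],c['obs']['tool_pos'],c['vertical_fov'],ray(c,[[320,240]]))
m=np.hstack([cv2.resize(cv2.imread(f'pics/w{i}.png'),(400,300)) for i in range(2)]); m2=np.hstack([cv2.resize(cv2.imread('pics/w2.png'),(400,300)),np.zeros((300,400,3),np.uint8)])
cv2.imwrite('pics/wm.png',np.vstack([m,m2]))
E
```

```text
[[0.48656629 0.33694326 0.045     ]
 [0.50004689 0.31403406 0.045     ]
 [0.41554995 0.29163678 0.045     ]
 [0.43037773 0.27026017 0.045     ]]
vb [0.45813521 0.30321857 0.045     ] 0.564465664149477 0.08325821195388491
barrel [ 0.51770841 -0.27329046  0.024     ] 0.5953691626198927 0.12183049555372916
[ 5.17994552e-01  2.72262095e-01  1.46881089e+00 -4.44089210e-16
  1.40051967e+00 -1.61726744e+00]
1.6833 [0.45780838 0.30367943 0.25994562] 66.45616779298398 (array([0.39556431, 0.26391618, 0.4222518 ]), array([[ 0.20239588,  0.10934398, -0.97366759]]))
[ 2.17358076e-02  1.14474690e-01  1.65632008e+00 -4.44089210e-16
  1.37079788e+00 -1.45906052e+00]
2.9417 [0.47804796 0.04793244 0.25989952] 66.45616779298398 (array([0.40461297, 0.05427022, 0.42221497]), array([[ 0.22728787, -0.03597204, -0.97365035]]))
NoneTraceback (most recent call last):
  File "<stdin>", line 9, in <module>
plant.PlanningError: the arm cannot take that pose within its joint ranges
```

```bash
python3 - <<'E'
from h import *
P=[.518,-.273,.26]; movep(P,q(.595)); wait(.2); c=grab('wrist'); save(c,'w2'); pickle.dump(c,open('w2.pkl','wb')); print(observe()['t'],c['obs']['joint_positions'])
m=np.hstack([cv2.resize(cv2.imread(f'pics/w{i}.png'),(400,300)) for i in range(2)]); m2=np.hstack([cv2.resize(cv2.imread('pics/w2.png'),(400,300)),np.zeros((300,400,3),np.uint8)])
cv2.imwrite('pics/wm.png',np.vstack([m,m2]))
E
```

```text
4.8917 [-5.46834578e-01  3.54965652e-01  1.36106922e+00  3.31048760e-05
  1.42546621e+00  4.27764571e-01]
```

View pics/wm.png

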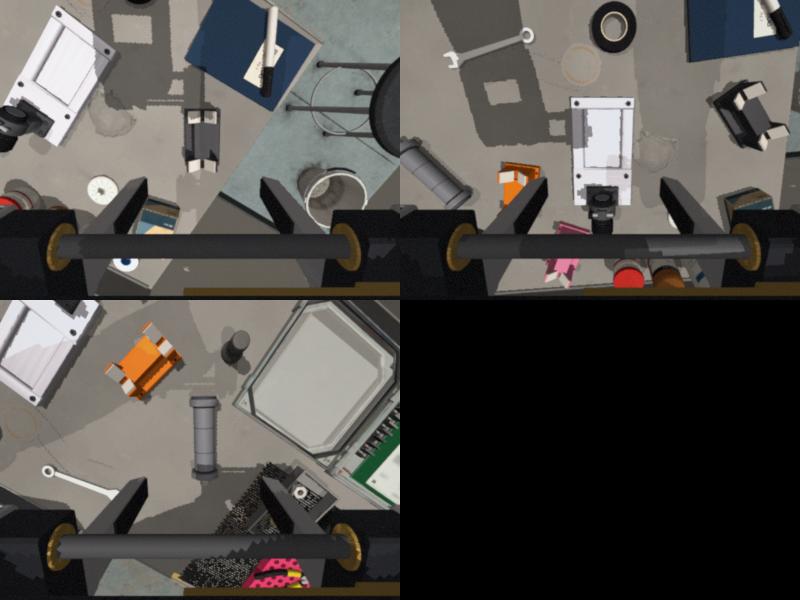

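```bash
python3 - <<'E'
from h import *
C=[pickle.load(open(f'w{i}.pkl','rb')) for i in range(3)]
def blobs(mask,x0,y0,x1,y1,n=4):
    mm=np.zeros(mask.shape,np.uint8); mm[y0:y1,x0:x1]=mask[y0:y1,x0:x1]
    cs,_=cv2.findContours(mm,cv2.RETR_EXTERNAL,cv2.CHAIN_APPROX_NONE); return sorted(cs,key=cv2.contourArea)[::-1][:n]
V=[cv2.cvtColor(c['image'],cv2.COLOR_RGB2HSV) for c in C]
S=V[1][...,1].astype(int); v=V[1][...,2]
print('fix pix', C[1]['image'][170,325],C[1]['image'][240,365],C[1]['image'][230,420])
for c in blobs((v>175),260,140,390,340,1):
    r=cv2.minAreaRect(c); b=cv2.boxPoints(r); print(r); print(onz(C[1],b,.02).round(4))
v=V[0][...,2]
print('block'); 
for c in blobs((v>175),285,165,360,285,5):
    r=cv2.minAreaRect(c); print(cv2.contourArea(c),r[0],r[1],r[2],onz(C[0],[r[0]],.047).round(4))
v=V[2][...,2]; im=C[2]['image'].astype(int)
print('barrel',im[240-0,325],im[165,325],im[200,290],im[285,325])
crops=[(C[0]['image'],270,155,110,140),(C[1]['image'],265,140,130,165),(C[2]['image'],280,140,90,160)]
cv2.imwrite('pics/z.png',np.hstack([cv2.resize(i[y:y+h,x:x+w],None,fx=(s:=500/h),fy=s,interpolation=cv2.INTER_CUBIC)[:500,:395] for i,x,y,w,h in crops])[:,:,::-1][:, :1200])
m=cv2.imread('pics/z.png'); print(m.shape); cv2.imwrite('pics/z.png',cv2.resize(m,(800,int(500*800/m.shape[1]))))
E
```

```text
fix pix [229 227 230] [229 230 234] [134 127 117]
((324.0, 242.0), (172.0, 100.0), 90.0)
[[ 0.4028 -0.0009  0.02  ]
 [ 0.4122  0.105   0.02  ]
 [ 0.6125  0.0942  0.02  ]
 [ 0.602  -0.0257  0.02  ]]
block
293.0 (310.5, 265.5) (21.0, 17.0) 90.0 [[0.5028 0.3124 0.047 ]]
221.5 (335.51220703125, 265.8902587890625) (16.896024703979492, 16.896024703979492) 6.340191841125488 [[0.4888 0.3353 0.047 ]]
122.5 (310.0, 192.5) (9.0, 18.0) 90.0 [[0.437  0.2711 0.047 ]]
102.5 (336.5, 188.0) (18.0, 17.0) 90.0 [[0.4187 0.2914 0.047 ]]
barrel [137 134 139] [133 131 134] [157 149 138] [78 75 78]
(500, 1068, 3)
```

View pics/z.png

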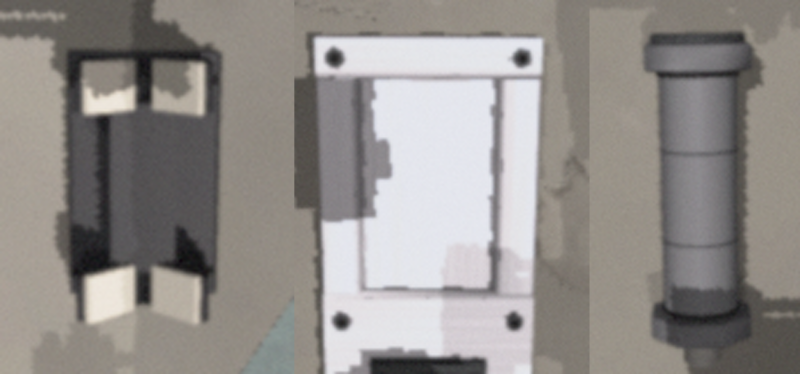

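Clear crops: the strip corners, pocket mouth, screw holes and barrel rings can all be picked out. I'll convert those pixels to positions and check them against the given sizes.

```bash
python3 - <<'E'
from h import *
C=[pickle.load(open(f'w{i}.pkl','rb')) for i in range(3)]
def px(k,pts):
    p=np.array(pts,float); k0=800/1068
    off=[0,294.5,589.6][k]; s=[500/140,500/165,500/160][k]*k0; o=[(270,155),(265,140),(280,140)][k]
    return (p-[off,0])/s+o
yaw=lambda d:np.arctan2(d[1],d[0])
L=onz(C[0],px(0,[(82,60),(84,114),(84,278),(88,324)]),.056);R=onz(C[0],px(0,[(206,62),(206,114),(202,278),(200,322)]),.056)
m=(L+R)/2; d=m[0]+m[1]-m[2]-m[3]; print('vb',((L+R)/2).mean(0),'yaw',yaw(d)%np.pi,'w',np.linalg.norm((L-R),axis=1),'x',(m-m.mean(0))@d/np.linalg.norm(d))
e=yaw(L[0]+L[1]-L[2]-L[3]),yaw(R[0]+R[1]-R[2]-R[3]); print(e)
H=onz(C[1],px(1,[(335,58),(522,58),(342,321),(514,321)]),.02); n=(H[0]+H[1])/2;f=(H[2]+H[3])/2; a=(f-n)/np.linalg.norm(f-n)
print('holes',n,f,'yaw',yaw(a),yaw(H[2]-H[0]),yaw(H[3]-H[1]),np.linalg.norm(f-n),np.linalg.norm(H[0]-H[1]),np.linalg.norm(H[2]-H[3]))
M=onz(C[1],px(1,[(428.5,37),(428.5,77),(428.5,296)]),.02); print('edge,mouth rel hole n',(M-n)@a)
for lab,s in [('edge',(M[0]-n)@a+.073),('mouth',((M[1]+M[2])/2-n)@a)]: print(lab,n+a*s)
r=onz(C[2],px(2,[(699,153),(699,245)]),.042); c=onz(C[2],px(2,[(698,72),(700,311)]),.042)
print('barrel rings',r.mean(0),yaw(r[1]-r[0]),np.linalg.norm(r[1]-r[0]),'caps',c.mean(0),np.linalg.norm(c[1]-c[0]))
s=onz(C[2],px(2,[(660,100),(740,100),(664,290),(737,290)]),.026);print('sil',np.linalg.norm(s[0]-s[1]),np.linalg.norm(s[2]-s[3]),s.mean(0),yaw(s[0]+s[1]-s[2]-s[3]))
E
```

```text
vb [0.4596039  0.30204411 0.056     ] yaw 0.5591250493631468 w [0.04556785 0.04544462 0.04590811 0.04412071] x [ 0.05097286  0.03156272 -0.03204287 -0.05049271]
(np.float64(-2.579467187461045), np.float64(-2.58549640110194))
holes [0.41737158 0.05121502 0.02      ] [0.54811377 0.039292   0.02      ] yaw -0.09094329136696419 -0.09039010669692037 -0.09149649893960989 0.13128472660052623 0.08819432440001676 0.08804909004586846
edge,mouth rel hole n [-0.00959749  0.00878796  0.11784756]
edge [0.48051208 0.04545693 0.02      ]
mouth [0.48042768 0.04546463 0.02      ]
barrel rings [ 0.5193335  -0.27354656  0.042     ] -2.5445172728118735 0.04214166798423979 caps [ 0.52079372 -0.27257344  0.042     ] 0.10910719187596021
sil 0.036481832010532574 0.035254761868309045 [ 0.517886   -0.27530349  0.026     ] 0.600039720966235
```

The measurements agree with the given sizes: saddles at ±51 and ±32 mm, pocket mouth 109 mm (nominal 114, with a soft edge), tube 36 mm. Now grasp the block.

```bash
python3 - <<'E'
from h import *
psi=np.pi+.559; x,y=.4596,.3020
movep([x,y,.14],q(psi)); move_straight([x,y,.036],max_speed=.1)
o=observe(); print(o['t'],o['tool_pos'],o['force'])
set_gripper(0.,15); o=observe(); print(o['t'],o['tool_pos'],o['force'],o['wrist_torque'],o['grip_width']*94,o['grip_force'])
set_gripper(0.,45); move_straight([x,y,.14],max_speed=.1); wait(.2); o=observe(); print(o['t'],o['force'],o['wrist_torque'],o['grip_width']*94,o['grip_force'])
c=grab('wrist'); save(c,'w3'); pickle.dump(c,open('w3.pkl','wb'))
E
```

```text
8.2 [0.45992142 0.30219039 0.03661919] [ 1.10867928 -0.2977871   0.16307123]
9.25 [0.4596009  0.30196245 0.0359931 ] [ 0.20806257 -0.93872977 -0.17797014] [-0.01048731 -0.08591657 -0.03336595] 25.590628462865922 15.000080466270447
10.8583 [-0.12466618  0.29257552 -5.49282033] [ 0.10263752  0.04768591 -0.02106478] 25.868339473896487 44.99798119068146
```

View pics/w3.png

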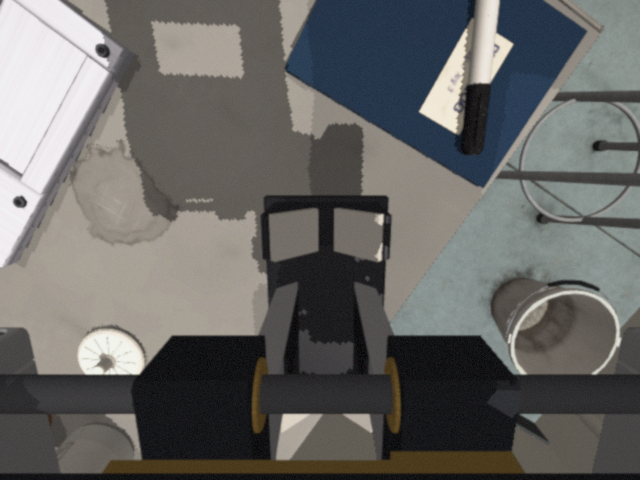

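The block is held: the near saddle's strips span u 263–389, with the gap at 326 and outer corners at about v 210 and v 262. I'll convert that to tool coordinates to calibrate the camera offset.

```bash
python3 - <<'E'
from h import *
c=pickle.load(open('w3.pkl','rb'))
o=c['obs'];psi=np.pi+.559
P=onz(c,[(263,211),(264,262),(387,208),(389,262),(326.5,235)],.16)-o['tool_pos']
X=np.array([np.cos(psi),np.sin(psi)]);Y=np.array([np.sin(psi),-np.cos(psi)])
print(np.c_[P[:,:2]@X,P[:,:2]@Y]*1000, o['eef_rot'],q(psi))
E
```

```text
[[ 5.20053357e+01 -2.47575394e+01]
 [ 3.12746836e+01 -2.52527861e+01]
 [ 5.31904929e+01  2.35050355e+01]
 [ 3.12893615e+01  2.52485383e+01]
 [ 4.24434985e+01 -8.61920150e-03]] [-4.09197547e-04 -2.75872384e-01  9.61194180e-01 -9.29203479e-05] [0, np.float64(-0.275875086320525), np.float64(0.9611934959973683), 0]
```

```bash
python3 - <<'E'
from h import *
psi=np.pi-.091; x,y=.4805,.0455
move_straight([.4596,.3020,.16]); movep([x,y,.16],q(psi)); move_straight([x,y,.064],max_speed=.12); wait(.2)
f0=observe()['force']; print(observe()['t'],f0)
for z in np.arange(.060,.0445,-.002):
    move_straight([x,y,z],max_speed=.03); o=observe(); d=o['force']-f0
    print(round(z,4),round(o['t'],2),o['tool_pos'].round(4),d.round(1),o['wrist_torque'].round(2))
    if d[2]>12: break
E
```

```text
13.35 [ 0.30899717 -0.04367642 -5.57401789]
0.06 13.63 [0.4804 0.0455 0.0598] [-0.3 -1.3 -0. ] [ 0.03  0.03 -0.01]
0.058 13.88 [0.4804 0.0455 0.0579] [-0.8  0.4 -0.7] [ 0.03  0.02 -0.02]
0.056 14.13 [0.4804 0.0455 0.0559] [-0.6 -0.  -0.7] [ 0.01  0.01 -0.01]
0.054 14.38 [0.4804 0.0455 0.0539] [-0.7 -0.5 -0.3] [0.04 0.02 0.03]
0.052 14.63 [0.4804 0.0455 0.0519] [-0.2  0.1 -1. ] [ 0.05 -0.08  0.01]
0.05 14.88 [0.4804 0.0455 0.0499] [-0.8 -0.2 -0.9] [-0.02  0.03 -0.  ]
0.048 15.13 [0.4804 0.0455 0.0479] [-0.   0.3  0.2] [ 0.02 -0.01  0.01]
0.046 15.38 [0.4805 0.0455 0.046 ] [0.4 0.7 0.8] [ 0.05 -0.12 -0.01]
```

```bash
python3 - <<'E'
from h import *
x,y=.4805,.0455
f0=observe()['force']
for z in (.0455,.045,.0445):
    move_straight([x,y,z],max_speed=.02); o=observe(); d=o['force']-f0; print(z,d.round(1))
    if d[2]>4: break
set_gripper(1.0,20); wait(.3); o=observe(); print(o['t'],o['force'],o['grip_width'])
move_straight([x,y,.2],max_speed=.2)
x,y,psi=.5195,-.2737,.598
movep([x,y,.26],q(psi)); 
c=grab('top'); save(c,'t1'); pickle.dump(c,open('t1.pkl','wb'))
move_straight([x,y,.0235],max_speed=.15); o=observe(); print(o['t'],o['tool_pos'],o['force'])
set_gripper(0.,12); o=observe(); print(o['t'],o['force'],o['wrist_torque'],o['grip_width']*94)
cv2.imwrite('pics/t1c.png',cv2.resize(c['image'][200:340,240:360,::-1],None,fx=4,fy=4,interpolation=cv2.INTER_CUBIC))
E
```

```text
0.0455 [-5.2 -1.5 11.1]
17.0667 [-0.0772366  -0.77727831  0.08842943] 0.9978229140023277
21.4167 [ 0.519829   -0.2739054   0.02424529] [0.22111855 0.48742572 0.65409197]
22.3417 [-0.23832265  1.09401606  0.6493492 ] [0.17681471 0.31723069 0.04675368] 35.26146897742669
```

View pics/t1c.png

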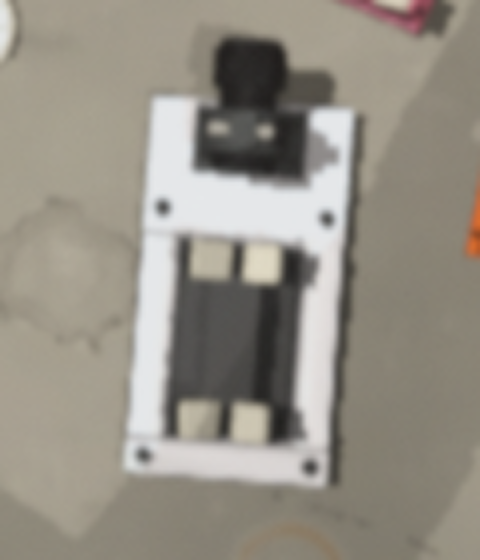

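The block sits square in the pocket between the four screw holes, and contact came at the expected height. The barrel is gripped at 35 mm wide. Now lift it, carry it over and lower it into the V.

```bash
python3 - <<'E'
from h import *
set_gripper(0.,40); move_straight([.5195,-.2737,.19],max_speed=.15)
x,y,psi=.4805,.0455,-.091
movep([x,y,.19],q(psi)); wait(.2); o=observe(); print(o['t'],o['force'],o['joint_positions'][5])
move_straight([x,y,.080],max_speed=.12); wait(.2); f0=observe()['force']
for z in np.arange(.078,.069,-.001):
    move_straight([x,y,z],max_speed=.03); o=observe(); d=o['force']-f0
    print(round(z,4),round(o['t'],2),o['tool_pos'].round(4),d.round(1),o['wrist_torque'].round(2))
    if d[2]>2.5 or np.linalg.norm(d)>8: break
print(f0,o['grip_width']*94)
E
```

```text
25.2417 [ 0.4402624   0.65467795 -3.3908804 ] 1.6797604500802272
0.078 26.76 [0.4804 0.0455 0.0779] [0.6 0.1 1.1] [ 0.04  0.15 -0.06]
0.077 27.01 [0.4805 0.0455 0.0769] [-0.8 -1.   0.3] [ 0.02  0.11 -0.04]
0.076 27.26 [0.4805 0.0455 0.0759] [0.  0.2 0.2] [ 0.03  0.18 -0.  ]
0.075 27.51 [0.4805 0.0455 0.0749] [ 0.4 -1.6  1. ] [0.   0.12 0.  ]
0.074 27.76 [0.4805 0.0455 0.0739] [-0.6  0.9  0.3] [-0.    0.18 -0.02]
0.073 28.01 [0.4805 0.0455 0.0729] [0.4 0.2 0.3] [ 0.03  0.14 -0.  ]
0.072 28.26 [0.4805 0.0455 0.0719] [-0.  -0.3 -0. ] [ 0.03  0.13 -0.03]
0.071 28.51 [0.4807 0.0455 0.0713] [-0.9 -0.7  6.4] [-0.06  0.38 -0.25]
[ 0.07348027 -0.05773186 -3.23031822] 34.994255740354006
```

```bash
python3 - <<'E'
from h import *
x,y=.4805,.0455; w=3.2
for z in np.arange(.0708,.0685,-.0002):
    move_straight([x,y,z],max_speed=.01); wait(.25)
    F=[]; 
    for _ in range(5): wait(.03); F.append(observe()['force'])
    F=np.mean(F,0); o=observe()
    print(round(z,4),round(o['t'],2),o['tool_pos'].round(4),F.round(1),o['wrist_torque'].round(2),round(o['grip_width']*94,2))
    if F[2]>14: break
wait(.7); o=observe(); print(o['force'],o['t'])
c=grab('scene'); save(c,'s2'); t=grab('top')
a=cv2.resize(c['image'][200:320,220:380,::-1],(400,300)); b=cv2.resize(t['image'][190:340,220:420,::-1],(400,300))
cv2.imwrite('pics/fin.png',np.hstack([a,b]))
E
```

```text
0.0708 29.18 [0.4807 0.0455 0.0713] [-3.3 -0.7  7. ] [-0.13  0.66 -0.32] 35.11
0.0706 29.84 [0.4807 0.0455 0.0713] [-4.  -0.7 10.2] [-0.07  0.9  -0.32] 34.96
0.0704 30.51 [0.4808 0.0455 0.0712] [-5.1 -0.9 12.4] [-0.13  1.06 -0.36] 35.36
0.0702 31.18 [0.4808 0.0455 0.0712] [-6.1 -1.2 14.4] [-0.17  1.21 -0.41] 35.17
[-5.7033924  -1.62038501 14.40788561] 31.875
```

View pics/fin.png

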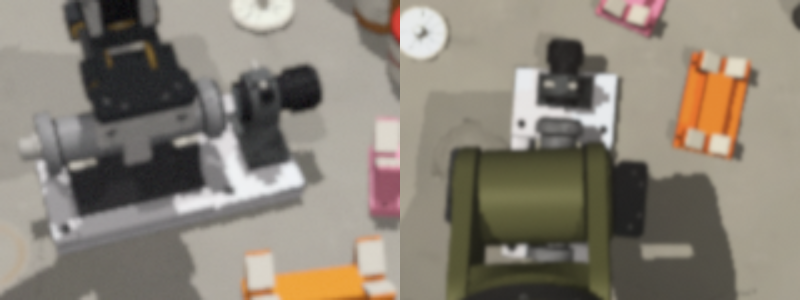

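The picture shows the barrel in the V with its window at the collimator and both caps outside the saddles. The vertical reaction is steady at 14.4 N, about 12.5 N on each strip, so I'm handing it in.

```bash
python3 -c "
from h import *
print(sign_off()); print(observe()['force'],observe()['t'])"
```

```text
the job is handed in; nothing more can be done
None
the job is handed in; nothing more can be done
```

The job is handed in at about 32 s: the V-block is home in the pocket and released, and the barrel lies in the V with its window to the collimator, still held and pressed down with about 14 N (an estimated 12.5 N per strip); no verdict was returned at hand-in.

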